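# Fetch the straightedge out of the desk organiser

### The job

The aluminium straightedge with the blue grip rib lies in the plywood desk organiser, its two ends caught under the two end shelves: tilt it, bring it out diagonally through the opening between the shelves, and carry it to the sketch pad. Finish while still holding it in the gripper: level, rib up, still, with its middle over the middle of the pad and about 15 cm above it. Leave everything else on the desk and on the shelves where it is.

Things in the scene. Friction and masses are not known exactly. Their poses are not given: they have to be found in the camera images.
- organiser: Birch plywood desk organiser, fixed, 182 mm (its x) by 382 mm (its y, its length) by 89 mm high; z up, origin: centre of its underside, on the desk. Floor 8 mm, walls 6 mm thick; inside 170 mm in x, 370 mm in y. Each end is roofed by a full-width shelf, from 100 mm off the middle (y) outwards, underside 83 mm and top 89 mm above the desk
- opening (a point): Centre of the opening between the two shelves, above the organiser's middle, level with the shelf tops (89 mm above the desk); axes as the organiser's. The opening is 200 mm long in y (-100 to +100 mm). The side walls (inner faces at x = +-85 mm) are 83 mm high below the shelves but only 20 mm high along the opening
- ruler_center (a point): Centre of the loose aluminium straightedge: half-way along it, 11 mm above its underside. 280 mm long (its y); flat foot 40 mm wide (its x), 5 mm thick, and on it along the whole length a blue grip rib 14 mm wide, 17 mm high (22 mm in all; z up through the rib). It starts flat on the organiser's floor, rib up, roughly along it, both ends under the shelves
- ruler_end_a (a point): Middle of the straightedge's +y end, 140 mm from its centre, 11 mm above its underside
- ruler_end_b (a point): Middle of the straightedge's -y end, 140 mm from its centre, 11 mm above its underside
- ruler: The straightedge, rigid, 80 to 150 g, balanced at its centre; origin at the centre of its underside, axes as for ruler_center
- pad_center (a point): Centre of the top face of the white spiral-bound sketch pad, fixed flat on the desk, 210 mm (its x) by 150 mm (its y), 8 mm thick
- pad: The sketch pad; origin at the centre of its underside
- notes: Yellow block of sticky notes, 50 x 50 x 20 mm, loose on the organiser's +y shelf, at its +x side; origin at the centre of its underside. Bystander
- tape: Green tape roll lying flat, 54 mm across, 18 mm high, loose on the organiser's -y shelf, at its -x side; origin at the centre of its underside. Bystander
- mug: White mug, 76 mm across, 88 mm high, origin under its centre. Bystander
- jar: Glass jar with yellow cap, 70 mm across, 100 mm high, origin under its centre. Bystander
- pencup: Grey metal pen cup, 72 mm across, 95 mm high, pens to 145 mm, origin under its centre. Bystander
- eraser: White eraser with blue sleeve, 20 x 45 x 12 mm, loose on the organiser's +y shelf, at its -x side; origin at the centre of its underside. Bystander
- clipbox: Small red box of paper clips, 32 x 45 x 15 mm, loose on the organiser's -y shelf, at its +x side; origin at the centre of its underside. Bystander

How it is judged (in metres and radians):
On the way:
1. the whole straightedge is above the organiser's shelves, touching the organiser nowhere (height (world z) of each of ruler_end_a, ruler_end_b above 0.105 m and contact force between ruler and organiser below 0.1 N), for 0.1 s.
At the end, for the whole second after the job is handed in: The straightedge is held in the gripper, at rest, touching neither organiser nor pad, level and rib up within 0.17 rad (10 degrees), its centre within 40 mm sideways of the pad's centre and 90 to 210 mm above the pad (horizontal distance between ruler_center and pad_center below 0.04 m and z of ruler_center in the frame of pad_center between 0.09 and 0.21 m and angle between ruler_center's own z axis and vertical below 0.17 rad and contact force between the fingers and ruler above 1 N and contact force between ruler and pad below 0.1 N and linear speed of ruler below 0.03 m/s and angular speed of ruler below 0.2 rad/s and contact force between ruler and organiser below 0.1 N); the arm keeps its last pose, push and grip.
It fails at once if one of the things on the shelves (note block, tape roll, eraser, clip box) is moved more than 30 mm or tipped over (distance of any of notes, tape, eraser, clipbox from where it was at the start of the episode above 0.03 m or angle between any of notes, tape, eraser, clipbox's own z axis and vertical above 0.5 rad).
It fails at once if the mug, jar or pen cup is moved more than 30 mm or tipped over (distance of any of mug, jar, pencup from where it was at the start of the episode above 0.03 m or angle between any of mug, jar, pencup's own z axis and vertical above 0.5 rad).
It also fails if it takes over 54 s, if anything falls off the work surface, if the arm or the gripper's body presses on something with over 40 N, if the wrist force passes 120 N, or if a joint passes its speed limit or range.

### The arm

A 7-joint arm with a two-finger parallel gripper is mounted at the origin on the work surface. World frame = base frame: x ahead of the robot, y to its left, z up, the work surface at z = 0. Lengths are in mm, angles in rad, forces in N, time in s.
With the tool pointing down it reaches from about 400 to 900 mm from the base axis. Payload 5.5 kg.
Tool frame: the origin (TCP) lies on the centre line of the jaws, within the pads' length; the fingertips stand ahead of it and the grasp point (between the pads) lies 3 mm ahead of it (manip.tips_ahead is the z of the fingertips in the tool frame, in mm); z points along the fingers, y is the line along which they close (so a half turn about z gives the same grasp; the last joint's range is limited). The gripper opens to 92 mm and grips with 3 to 60 N. Pads are 19 mm wide; open, the fingers measure 130 mm over their backs; the gripper's body (75 mm by 190 mm) begins 47 mm behind the grasp point.
Start: joints at [1.456, 0.501, -0.427, 1.55, 0.221, 1.138, -0.21], TCP at [239.801, -604.148, 248.729] pointing down, gripper open.
Joint ranges: [-2.88, 2.88], [-0.31, 2.03], [-1.54, 1.56], [0.2, 2.42], [-1.41, 4.55], [0.19, 2.02], [-2.57, 2.57]. Speed limits (rad/s): [2.57, 2.57, 3.14, 3.14, 3.14, 3.14, 3.14].

### API

Orientations are given as a unit quaternion [w, x, y, z].
In Python, from bench import status, grab_frame, job, manip gives the robot as it stands.
- The arm moves only by the tool move_arm, never from a script. Its argument "series" is text: rows parted by semicolons, each of 5 numbers parted by spaces: the shift along the tool's x, y, z in cm, then the turn about the tool's z in degrees, then the closure, from 0 (fully open) to 1 (shut). In form: dx dy dz spin claw; .... A call has 1 to 12 rows; each row shifts and turns the commanded pose from where the row before left it, along the tool's axes as they then stand; what a row does not reach is not made up. A row lasts 1/10 s, in which the tool goes at most 50 mm and 8.59 degrees, less where a joint would pass 70% of its speed; a pose out of reach is approached as far as the arm can. A call is refused whole if a number of a shift passes 5 or a number of a turn 8.59, either way. A call with a gripper value outside its range is refused whole. The fingers move at their own pace and stop on an object; "grip_force" is the grip in N (left out, the last holds). Time passes only in rows, so rows that do not move let the fingers close. It gives the time, the measured TCP pose, the force, the opening and the grip force at its end, in the units of the state.
- status.read_state(): the state, without advancing time (a new reading comes with each control period).
- grab_frame(name): name is "side" or "top" or "wrist"; returns a dict with "color" (400x640x3 uint8, blue, green, red), "K" (3x3 intrinsics, pixels), "R" (3x3) and "t" (3): a world point X has camera coordinates R X + t; the wrist camera has in their place "mount" (4x4, takes a point from camera to tool coordinates, whose origin is the TCP and whose axes are the flange's). Camera axes: x right, y down, z forward; pixel columns grow to the right and rows downward; lengths in mm; the calibration is good to about 2 mm. A picture is of the moment at which its call begins: read the wrist's pose just before it. There is no depth.
- job.hand_in(): hands the job in; it is judged then, once.
The state is a dict: "time": time; "joints": joint angles; "joint_vel": joint speeds; "joint_torque": joint torques, N m; "position": TCP position; "tool_rot": TCP orientation; "force": force on the tool from outside, world axes, zero at the start; "torque": the same for the moment, N m; "opening": finger opening in mm; "grip_force": force on a finger pad.
Only numpy, scipy, OpenCV 4.12 (cv2) and the standard library are available. Lean on these libraries where they do the work, as an engineer would, in place of code of your own. Each camera call takes 0.05 s, during which the arm holds its last target. There are 200 camera calls.

## Working session

There is one attempt and no reset: what is moved stays moved. The work goes in short steps, Python scripts to look and compute and a tool call to move; the robot and the scene stay as the last step left them, time stands still between calls to the robot, and variables do not carry over. Pictures are saved under pics/ and viewed, at most 10 in all, crops included, and the job is handed in when it is done.

Besides the shell and the picture viewer there is one more tool, called in YAML: its name, and indented under it one key for each argument. move_arm: Moves the arm, as the interface text tells. Its arguments: {"type":"object","properties":{"series":{"type":"string"},"grip_force":{"type":"number"}},"required":["series"]}

```bash
ls; mkdir -p pics; python3 - <<'E'
from bench import status, grab_frame, job, manip
import cv2,numpy as np
s=status.read_state(); print({k:np.round(v,3) for k,v in s.items()}); print(manip.tips_ahead, dir(manip))
for n in("top","side"):
    f=grab_frame(n); cv2.imwrite(f"pics/{n}0.png",f["color"]); print(n,np.round(f["K"],1).tolist(),np.round(f["R"],3).tolist(),np.round(f["t"],1))
E
```

```text
pics
{'time': np.float64(0.0), 'joints': array([ 1.456,  0.502, -0.427,  1.551,  0.221,  1.138, -0.21 ]), 'joint_vel': array([ 0.   , -0.001,  0.001,  0.001, -0.   ,  0.   , -0.002]), 'joint_torque': array([-0.0000e+00, -5.6659e+01, -5.8160e+00, -2.7912e+01, -6.9000e-02,
        3.1000e-02,  0.0000e+00]), 'position': array([ 239.464, -603.582,  247.664]), 'tool_rot': array([-0.001,  0.982,  0.188, -0.   ]), 'force': array([0.051, 0.434, 0.883]), 'torque': array([-0.002,  0.039,  0.013]), 'grip_force': np.float64(0.0), 'opening': np.float64(91.617)}
22.0 ['IKError', '__class__', '__delattr__', '__dict__', '__dir__', '__doc__', '__eq__', '__format__', '__ge__', '__getattribute__', '__getstate__', '__gt__', '__hash__', '__init__', '__init_subclass__', '__le__', '__lt__', '__module__', '__ne__', '__new__', '__reduce__', '__reduce_ex__', '__repr__', '__setattr__', '__sizeof__', '__str__', '__subclasshook__', '__weakref__', 'tips_ahead']
top [[420.1, 0.0, 322.8], [0.0, 420.1, 191.3], [0.0, 0.0, 1.0]] [[-0.033, -0.999, -0.001], [-0.98, 0.033, -0.199], [0.199, -0.006, -0.98]] [  -9.8  594.8 1150.7]
side [[363.7, 0.0, 320.9], [0.0, 363.7, 204.4], [0.0, 0.0, 1.0]] [[-0.999, -0.03, -0.014], [-0.005, 0.545, -0.839], [0.032, -0.838, -0.544]] [586.3  81.1 959.2]
```

View pics/top0.png

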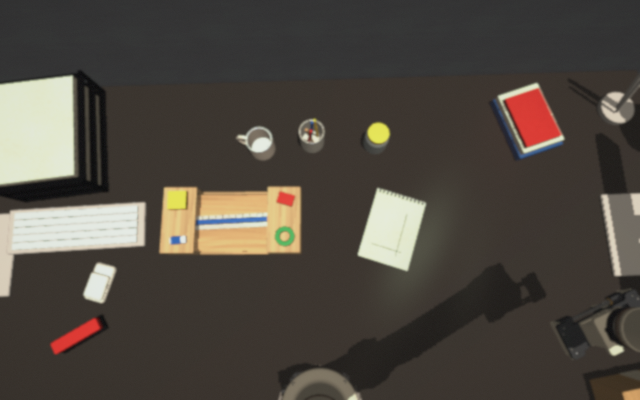

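View pics/side0.png

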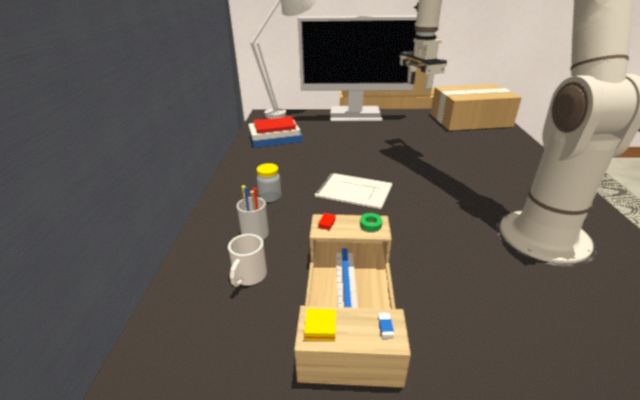

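The top view shows the organiser around px (230,221), lying along world y, with the rib between its shelves. The pad is around (392,229) with its spiral on the +x edge. The side view shows the shelves clear except for the small items. I'll measure these by mask and ray.

```bash
cat > h.py <<'E'
import cv2,numpy as np
from bench import status, grab_frame
from scipy.spatial.transform import Rotation as Rn
def ray(f,uv,z):
    uv=np.atleast_2d(uv).astype(float); d=np.linalg.inv(f["K"])@np.c_[uv,np.ones(len(uv))].T
    if "mount" in f:
        T=f["T"]@f["mount"]; C=T[:3,3]; D=(T[:3,:3]@d).T
    else: C=-f["R"].T@f["t"]; D=(f["R"].T@d).T
    return C+D*((z-C[2])/D[:,2])[:,None]
def wrist():
    s=status.read_state(); f=grab_frame("wrist"); T=np.eye(4); q=s["tool_rot"]
    T[:3,:3]=Rn.from_quat([q[1],q[2],q[3],q[0]]).as_matrix(); T[:3,3]=s["position"]; f["T"]=T; return f
def blobs(f,lo,hi,roi=None,amin=30):
    h=cv2.cvtColor(f["color"],cv2.COLOR_BGR2HSV); m=cv2.inRange(h,np.array(lo),np.array(hi))
    if roi: k=np.zeros_like(m); a,b,c,d=roi; k[b:d,a:c]=m[b:d,a:c]; m=k
    cs,_=cv2.findContours(m,cv2.RETR_EXTERNAL,cv2.CHAIN_APPROX_NONE)
    return sorted([c for c in cs if cv2.contourArea(c)>amin],key=cv2.contourArea,reverse=True)
def rect(f,c,z):
    p=ray(f,c[:,0,:],z)[:,:2].astype(np.float32); return cv2.minAreaRect(p)
def yaw(r):
    b=cv2.boxPoints(r); e=max(b[1]-b[0],b[2]-b[1],key=np.linalg.norm); return np.degrees(np.arctan2(e[1],e[0]))
E
python3 - <<'E'
from h import *
f=grab_frame("top")
def show(n,lo,hi,roi,z,k=3):
    for c in blobs(f,lo,hi,roi)[:k]:
        r=rect(f,c,z); print(n,cv2.boundingRect(c),np.round(r[0],1),np.round(r[1],1),round(yaw(r),1))
show("wood",(8,50,90),(28,200,255),(140,170,310,270),89)
show("rib",(100,100,60),(125,255,255),(185,190,280,250),30)
show("pad",(15,0,130),(60,80,255),(345,180,435,280),8,1)
show("notes",(24,150,100),(34,255,255),(150,170,310,270),109)
show("tape",(45,100,50),(80,255,255),(150,170,310,270),107)
show("clip",(0,150,100),(6,255,255),(250,170,310,270),104)
show("eras",(100,100,60),(125,255,255),(150,230,195,250),101)
E
```

```text
wood (158, 186, 144, 69) [517.2 228.6] [391.6 189.8] 88.1
rib (197, 217, 69, 7) [522.8 240.4] [ 10.1 198. ] -88.9
pad (358, 188, 68, 83) [ 486.5 -229.7] [154.3 214. ] -19.4
notes (169, 192, 18, 17) [573.2 371.3] [49.3 44.7] 88.1
tape (275, 227, 19, 19) [464.8  79.9] [48.9 48.7] 88.1
clip (277, 192, 17, 14) [568.6  75.3] [42.2 29.5] 72.0
eras (172, 237, 8, 6) [465.5 375.4] [19.6 13.6] 88.1
```

move_arm:
  series: "0 0 0 -7.7 0;0 0 0 -7.7 0;0 0 0 -7.7 0;0 0 0 -7.7 0;0 0 0 -7.7 0;0 0 0 -7.7 0;0 0 0 -7.7 0;0 0 0 -7.7 0;0 0 0 -7.7 0;0 0 0 0 0"

```text
time: 1.15
position: [239.5, -604.0, 248.2]
tool_rot: [-0.0, 0.701, 0.713, 0.0]
force: [-0.6, -0.5, 0.3]
opening: 91.8
grip_force: 0.0
```

move_arm:
  series: "4 2.6 0 0 0;4 2.6 0 0 0;4 2.6 0 0 0;4 2.6 0 0 0;4 2.6 0 0 0;4 2.6 0 0 0;4 2.6 0 0 0;4 2.6 0 0 0;4 2.6 0 0 0;4 2.6 0 0 0;0 0 0 0 0"

```text
time: 2.25
position: [496.9, -191.5, 249.7]
tool_rot: [0.0, 0.698, 0.716, 0.002]
force: [0.3, -0.2, -0.2]
opening: 91.5
grip_force: 0.0
```

move_arm:
  series: "4.3 0.2 0 0 0;4.3 0.2 0 0 0;4.3 0.2 0 0 0;4.3 0.2 0 0 0;4.3 0.2 0 0 0;4.3 0.2 0 0 0;4.3 0.2 0 0 0;4.3 0.2 0 0 0;4.3 0.2 0 0 0;4.3 0.2 0 0 0;0 0 0 0 0;0 0 0 0 0"

```text
time: 3.45
position: [505.4, 231.5, 248.5]
tool_rot: [-0.0, 0.701, 0.713, -0.0]
force: [-0.1, -0.7, 0.9]
opening: 91.9
grip_force: 0.0
```

```bash
python3 - <<'E'
from h import *
f=wrist(); cv2.imwrite("pics/w1.png",f["color"]); s=status.read_state()
print(s["time"],np.round(s["position"],1),np.round(s["tool_rot"],3),np.round(s["joints"],2),np.round(f["mount"],2).tolist(),np.round(f["K"][0],1)); np.save("T.npy",f["T"])
for c in blobs(f,(100,100,60),(125,255,255))[:4]:
    r=rect(f,c,30);print(cv2.boundingRect(c),np.round(r[0],1),np.round(r[1],1),round(yaw(r),1))
E
```

```text
3.5 [506.  229.7 248.3] [ 0.     0.702  0.712 -0.001] [ 0.25  0.45 -0.94  1.78  0.4   1.12 -0.8 ] [[-0.0, -0.96, -0.27, 71.72], [1.0, 0.0, -0.0, 0.13], [0.0, -0.27, 0.96, -134.76], [0.0, 0.0, 0.0, 1.0]] [286.4   0.  318.2]
(328, 88, 13, 167) [524.4 227.7] [ 12.2 212.1] -89.1
(265, 12, 25, 32) [457. 395.] [25.2 31. ] -87.1
```

View pics/w1.png

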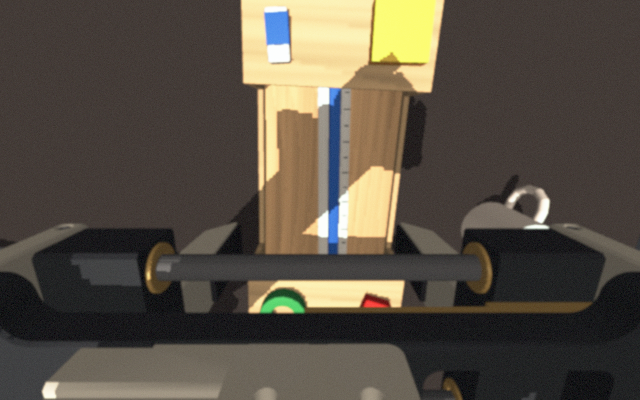

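The wrist view shows the rib vertical at columns 328–341, rows 88–255. The +y shelf edge runs from (245,82) to (432,92), the tape is at (285,305) and the clip box at (375,302).

```bash
python3 - <<'E'
from h import *
f=grab_frame("wrist"); f["T"]=np.load("T.npy")
print(np.round(ray(f,[(245,83),(432,93)],89),1)); print(np.round(ray(f,[(243,84),(243,0)],89),1))
print(np.round(ray(f,[(338,89),(335,254)],30),1))
g=grab_frame("top")
print(np.round(ray(g,[(163,187),(301,187),(301,254),(160,254),(196,190),(268,190),(268,254),(196,253)],89),1))
E
```

```text
[[433.1 331.7  89. ]
 [614.1 325.7  89. ]]
[[431.1 330.8  89. ]
 [434.8 401.6  89. ]]
[[526.5 332.7  30. ]
 [529.9 121.7  30. ]]
[[615.6 420.1  89. ]
 [602.6  31.7  89. ]
 [415.8  36.   89. ]
 [428.6 420.4  89. ]
 [603.8 327.   89. ]
 [597.1 124.6  89. ]
 [418.8 125.9  89. ]
 [428.  322.3  89. ]]
```

move_arm:
  series: "2.5 0.9 2.5 0 0.4;2.5 0.9 2.5 0 0.4;0 0 4 0 0.4;0 0 4 0 0.4;0 0 4 0 0.4;0 0 2 0 0.4;0 0 0 0 0.4;0 0 0 0 0.4"

```text
time: 4.4
position: [523.9, 279.5, 59.1]
tool_rot: [0.0, 0.702, 0.712, -0.0]
force: [-0.1, 0.5, 0.4]
opening: 54.9
grip_force: 0.0
```

```bash
python3 - <<'E'
from h import *
f=wrist(); cv2.imwrite("pics/w2.png",f["color"]); print(np.round(f["T"],3).tolist())
for c in blobs(f,(100,100,60),(125,255,255))[:4]:
    r=rect(f,c,30);print(cv2.boundingRect(c),np.round(r[0],1),np.round(r[1],1),round(yaw(r),1))
E
```

```text
[[-0.014, 1.0, -0.0, 523.878], [1.0, 0.014, -0.0, 279.535], [-0.0, -0.0, -1.0, 59.102], [0.0, 0.0, 0.0, 1.0]]
(84, 0, 87, 71) [424.5 389.8] [37.8 32.6] 3.2
(308, 176, 22, 79) [523.8 291.9] [12.5 50.2] -89.5
(309, 281, 20, 26) [524.7 238.2] [12.4 18.9] -88.7
```

View pics/w2.png

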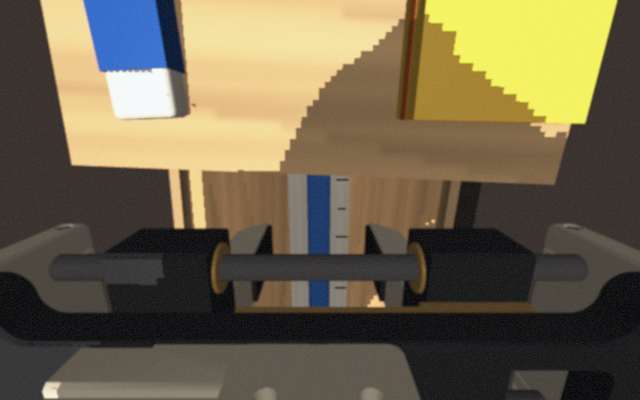

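The rib is at columns 308–330, centred between the fingers, and the shelf edge at row ~175 is clear of the gripper. I'll descend and grip lightly.

move_arm:
  series: "0 0 1 0 0.4;0 0 1 0 0.4;0 0 0 0 0.7;0 0 0 0 1;0 0 0 0 1;0 0 0 0 1;0 0 0 0 1;0 0 0 0 1"
  grip_force: 8

```text
time: 5.25
position: [523.4, 280.8, 39.0]
tool_rot: [0.0, 0.701, 0.713, 0.0]
force: [-0.2, -0.2, 0.5]
opening: 13.8
grip_force: 8.0
```

move_arm:
  series: "-0.8 0 0 0 1;-0.8 0 0 0 1;-0.8 0 0 0 1;-0.8 0 0 0 1;0 0 0 0 1"

```text
time: 5.75
position: [524.2, 246.6, 38.9]
tool_rot: [0.001, 0.702, 0.712, -0.0]
force: [-0.9, -1.5, 3.7]
opening: 13.6
grip_force: 8.0
```

move_arm:
  series: "-0.4 0 0 0 1;-0.4 0 0 0 1;0 0 0 0 1"

```text
time: 6.05
position: [524.0, 240.4, 38.9]
tool_rot: [0.0, 0.701, 0.713, 0.0]
force: [-0.1, 1.1, 2.8]
opening: 13.7
grip_force: 8.0
```

move_arm:
  series: "-0.4 0 0 0 1;-0.4 0 0 0 1;0 0 0 0 1"

```text
time: 6.35
position: [524.2, 234.6, 39.1]
tool_rot: [-0.001, 0.701, 0.713, 0.002]
force: [0.4, 5.7, -0.6]
opening: 14.3
grip_force: 8.0
```

move_arm:
  series: "-0.3 0 0 0 1;-0.3 0 0 0 1;0 0 0 0 1"

```text
time: 6.65
position: [524.5, 231.8, 39.7]
tool_rot: [-0.002, 0.7, 0.714, 0.004]
force: [-0.2, 10.6, 0.3]
opening: 14.1
grip_force: 8.0
```

```bash
python3 - <<'E'
from h import *
f=wrist(); cv2.imwrite("pics/w3.png",f["color"]); print(np.round(f["T"][:3,3],1))
for c in blobs(f,(100,100,40),(125,255,255))[:4]:
    r=rect(f,c,30);print(cv2.boundingRect(c),np.round(r[0],1),np.round(r[1],1),round(yaw(r),1),np.round(ray(f,c[:,0],30)[:,1].max(),1))
E
```

```text
[524.5 231.8  39.7]
(305, 70, 28, 185) [523.6 276.5] [14.4 94.8] -88.9 324.0
(307, 281, 23, 25) [524.9 204.3] [12.6 15.9] -89.5 212.3
```

View pics/w3.png

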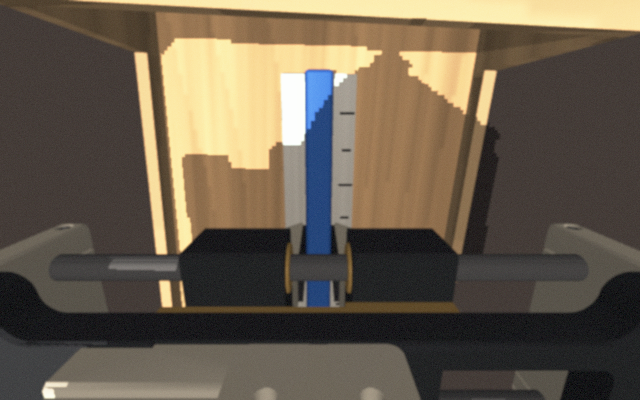

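End a is visible at px row 70, y≈324, just clear of the shelf edge at about 328, so end b is against the wall. The grasp is about 48 mm from the ruler's centre. I'll lift with a loose grip so the ruler pivots.

move_arm:
  series: "0.1 0 -0.5 0 1;0 0 -0.5 0 1;0 0 -0.5 0 1;0 0 -0.5 0 1;0 0 0 0 1"
  grip_force: 3

```text
time: 7.2
position: [524.5, 227.3, 59.4]
tool_rot: [0.0, 0.701, 0.713, 0.0]
force: [-0.3, 3.4, -0.9]
opening: 13.6
grip_force: 3.0
```

```bash
python3 - <<'E'
from h import *
f=wrist(); cv2.imwrite("pics/w4.png",f["color"]); print(np.round(f["T"][:3,3],1))
for c in blobs(f,(100,100,40),(125,255,255))[:4]: print(cv2.boundingRect(c), cv2.contourArea(c))
g=grab_frame("side"); 
for c in blobs(g,(100,100,40),(125,255,255),(300,200,400,320))[:4]: print(cv2.boundingRect(c), cv2.contourArea(c))
cv2.imwrite("pics/s4.png",cv2.resize(g["color"][180:390,240:460],None,fx=2.5,fy=2.5))
E
```

```text
[524.5 227.3  59.4]
(304, 60, 30, 195) 4999.0
(308, 280, 21, 26) 481.0
(344, 269, 9, 38) 174.0
```

View pics/s4.png

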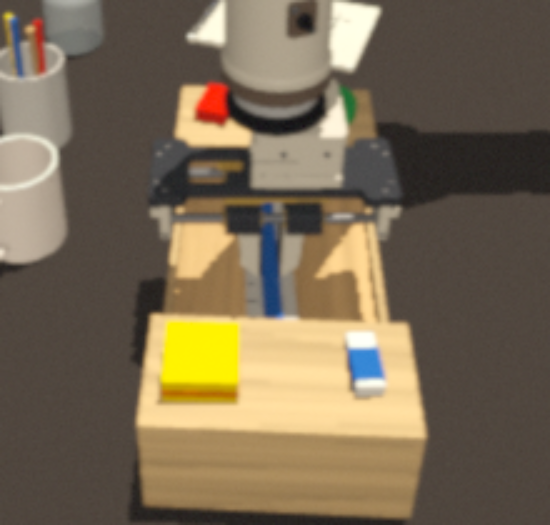

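```bash
cat >> h.py <<'E'
def tilt(f,row,col=318):
    a=ray(f,[(col,row)],0)[0]; b=ray(f,[(col,row)],120)[0]; p=f["T"][:3,3]
    for L in (92,97):
        best=[]
        for t in np.linspace(0,1.6,400):
            q=a+(b-a)*t; v=q-p; 
            # rib top line passes ~9.5mm under TCP, perpendicular offset
            if abs(np.hypot(v[1],v[2])-np.hypot(L,9.5))<0.4: best.append(round(float(np.degrees(np.arctan2(v[2],v[1])+np.arctan2(9.5,L))),1))
        print("L",L,"tilt deg",best)
E
python3 - <<'E'
from h import *
f=wrist(); 
m=cv2.inRange(cv2.cvtColor(f["color"],cv2.COLOR_BGR2HSV),(100,100,40),(125,255,255))
for r in (62,66,100,150,200,240): print(r,(m[r,280:360]>0).sum(),end="; ")
print(); tilt(f,60)
E
```

```text
62 28; 66 30; 100 28; 150 27; 200 25; 240 27; 
L 92 tilt deg []
L 97 tilt deg [-2.1, -1.9, -1.6, -1.3, -1.0, 31.4, 31.6, 31.9, 32.2, 32.5, 32.7]
```

move_arm:
  series: "0 0 -0.5 0 1;0 0 -0.5 0 1;0 0 -0.5 0 1;0 0 -0.5 0 1;0 0 -0.5 0 1;0 0 -0.5 0 1;0 0 0 0 1"

```text
time: 8.05
position: [524.6, 227.8, 89.6]
tool_rot: [0.0, 0.701, 0.713, 0.001]
force: [0.3, 0.3, 0.1]
opening: 14.0
grip_force: 3.0
```

```bash
cat >> h.py <<'E'
def chk():
    f=wrist(); print(np.round(f["T"][:3,3],1))
    m=cv2.inRange(cv2.cvtColor(f["color"],cv2.COLOR_BGR2HSV),(100,100,40),(125,255,255)); m[:,:270]=0; m[:,370:]=0; m[255:]=0
    r=np.where((m>0).sum(1)>8)[0].min(); w=(m[r+3:r+12]>0).sum(1).mean(); print("end row",r,"width",w,"depth",14*286.4/w,[(m[k]>0).sum() for k in (100,150,200,240)])
    # tilt from the end: depth along the row's ray gives the point
    d=14*286.4/w; x=np.array([0,(r-f["K"][1,2])/f["K"][1,1]*d,d,1]); p=f["mount"]@x; print("rib end in tool",np.round(p[:3],1),"tilt deg",np.degrees(np.arctan2(-p[2]+9.5,p[0])).round(1)); return f
E
python3 -c "from h import *; f=chk(); cv2.imwrite('pics/w5.png',f['color'])"
```

```text
[524.6 227.8  89.6]
end row 59 width 32.44444444444444 depth 123.58356164383561 [np.int64(31), np.int64(29), np.int64(25), np.int64(27)]
rib end in tool [95.   0.  -0.1] tilt deg 5.8
```

move_arm:
  series: "0 0 -0.4 0 1;0 0 -0.4 0 1;0 0 -0.4 0 1;0 0 0 0 1"

```text
time: 8.5
position: [524.4, 227.9, 101.4]
tool_rot: [0.0, 0.701, 0.713, 0.0]
force: [-0.7, 0.0, -0.0]
opening: 13.9
grip_force: 3.0
```

```bash
python3 -c "from h import *; f=chk(); cv2.imwrite('pics/w6.png',f['color'])"
```

```text
[524.4 227.9 101.4]
end row 60 width 33.0 depth 121.50303030303029 [np.int64(33), np.int64(29), np.int64(27), np.int64(27)]
rib end in tool [94.2  0.  -2.5] tilt deg 7.2
```

View pics/w6.png

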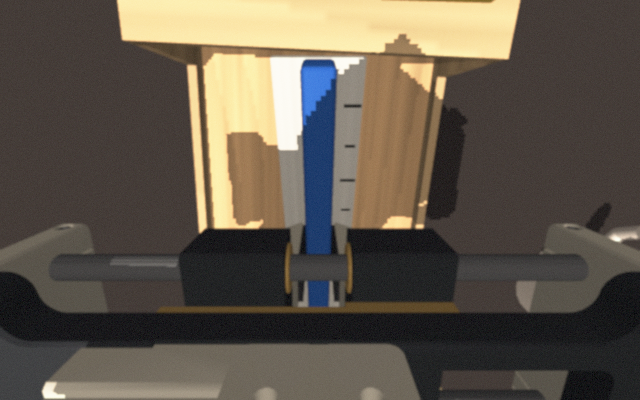

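End a (rib end at row 60, column 318) is passing in front of the +y shelf edge at row ~46 with a small gap. I'll keep lifting.

move_arm:
  series: "0 0 -0.4 0 1;0 0 -0.4 0 1;0 0 0 0 1"

```text
time: 8.85
position: [524.4, 227.9, 109.4]
tool_rot: [0.0, 0.701, 0.713, 0.0]
force: [-0.1, 0.1, 0.0]
opening: 13.7
grip_force: 3.0
```

move_arm:
  series: "0 0 -0.4 0 1;0 0 -0.4 0 1;0 0 0 0 1"

```text
time: 9.15
position: [524.5, 227.9, 117.4]
tool_rot: [0.0, 0.701, 0.713, 0.001]
force: [0.2, -0.4, -0.3]
opening: 14.1
grip_force: 3.0
```

```bash
python3 -c "from h import *; f=chk(); cv2.imwrite('pics/w7.png',f['color'])"
```

```text
[524.5 227.9 117.4]
end row 64 width 34.44444444444444 depth 116.40774193548386 [np.int64(36), np.int64(31), np.int64(27), np.int64(27)]
rib end in tool [91.7  0.  -8.4] tilt deg 11.1
```

move_arm:
  series: "0 0 -0.4 0 1;0 0 -0.2 0 1;0 0 0 0 1"

```text
time: 9.5
position: [524.3, 227.8, 123.1]
tool_rot: [0.0, 0.701, 0.713, 0.0]
force: [-0.8, 0.5, -1.0]
opening: 13.8
grip_force: 3.0
```

```bash
python3 - <<'E'
from h import *
f=chk(); g=grab_frame("side")
a=cv2.resize(f["color"][:320],(512,256)); b=cv2.resize(g["color"][180:390,260:460],None,fx=1.4,fy=1.4)
c=np.zeros((560,512,3),np.uint8); c[:256]=a; c[260:260+b.shape[0],:b.shape[1]]=b; cv2.imwrite("pics/c8.png",c)
E
```

```text
[524.3 227.8 123.1]
end row 66 width 35.0 depth 114.55999999999999 [np.int64(37), np.int64(33), np.int64(27), np.int64(27)]
rib end in tool [ 90.6   0.  -10.7] tilt deg 12.5
```

View pics/c8.png

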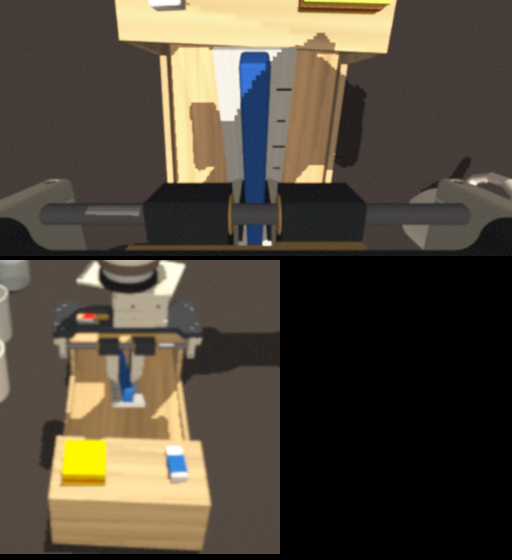

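End a is now above the +y shelf (rib end at px (255,55) in the crop), tilted about 13°. I'll lock the grip and slide out diagonally.

move_arm:
  series: "0 0 0 0 1;0 0 0 0 1;0 0 0.2 0 1;0 0 0.2 0 1;0.8 -0.1 -0.17 0 1;0.8 -0.1 -0.17 0 1;0.8 -0.1 -0.17 0 1;0 0 0 0 1"
  grip_force: 45

```text
time: 10.4
position: [520.0, 254.0, 124.2]
tool_rot: [-0.001, 0.7, 0.714, 0.001]
force: [0.2, 0.3, -0.6]
opening: 13.4
grip_force: 45.0
```

```bash
python3 -c "from h import *; f=chk()"
```

```text
[520.  254.  124.2]
end row 66 width 35.111111111111114 depth 114.19746835443036 [np.int64(37), np.int64(33), np.int64(27), np.int64(27)]
rib end in tool [ 90.5   0.  -11.1] tilt deg 12.8
```

Tilt is locked and there is no contact force. I'll continue along the ruler's axis.

move_arm:
  series: "0.8 -0.05 -0.18 0 1;0.8 0 -0.18 0 1;0.8 0 -0.18 0 1;0.8 0 -0.18 0 1;0.8 0 -0.18 0 1;0 0 0 0 1"

```text
time: 11.05
position: [519.2, 293.8, 133.4]
tool_rot: [-0.0, 0.701, 0.714, 0.001]
force: [0.3, -0.1, -1.4]
opening: 13.4
grip_force: 45.0
```

move_arm:
  series: "0.8 0 -0.18 0 1;0.8 0 -0.18 0 1;0.8 0 -0.18 0 1;0.8 0 -0.18 0 1;0 0 0 0 1"

```text
time: 11.55
position: [518.6, 325.7, 140.6]
tool_rot: [-0.0, 0.701, 0.714, 0.001]
force: [-0.0, 0.6, -0.9]
opening: 13.6
grip_force: 45.0
```

```bash
python3 -c "from h import *; f=chk()"
```

```text
[518.6 325.7 140.6]
end row 66 width 35.22222222222222 depth 113.83722397476339 [np.int64(37), np.int64(33), np.int64(27), np.int64(27)]
rib end in tool [ 90.5   0.  -11.4] tilt deg 13.0
```

move_arm:
  series: "0 0 -1 0 1;0 0 -2 0 1;0 0 -2 0 1;0 0 -2 0 1;0 0 -2 0 1;0 0 -2 0 1;0 0 -2 0 1;0 0 -1 0 1;0 0 0 0 1;0 0 0 0 1"

```text
time: 12.6
position: [518.9, 323.0, 279.5]
tool_rot: [0.0, 0.701, 0.713, -0.0]
force: [-0.1, 0.4, -0.9]
opening: 13.1
grip_force: 45.0
```

```bash
python3 - <<'E'
from h import *
f=chk(); g=grab_frame("side"); cv2.imwrite("pics/s9.png",g["color"])
t=grab_frame("top")
for c in blobs(t,(100,100,60),(125,255,255),(120,190,310,250)): print(cv2.boundingRect(c))
E
```

```text
[518.9 323.  279.5]
end row 66 width 35.0 depth 114.55999999999999 [np.int64(37), np.int64(33), np.int64(27), np.int64(27)]
rib end in tool [ 90.6   0.  -10.7] tilt deg 12.5
(195, 210, 55, 5)
```

View pics/s9.png

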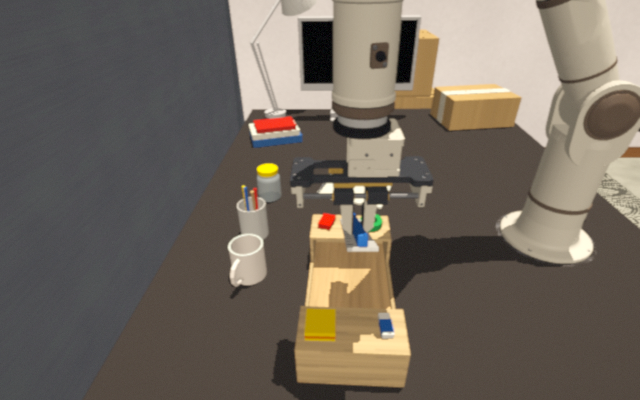

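The ruler is out above the shelves, with all bystanders in place (notes at (320,323), tape at (375,220)). I'll carry it to the pad.

move_arm:
  series: "-2 -0.36 0 0 1;-4 -0.36 0 0 1;-4.8 -0.36 0 0 1;-4.8 -0.36 0 0 1;-4.8 -0.36 0 0 1;-4.8 -0.36 0 0 1;-4.8 -0.36 0 0 1;-4.8 -0.36 0 0 1;-4.8 -0.36 0 0 1;-4.8 -0.36 0 0 1;-4 -0.36 0 0 1;-2.2 0 0 0 1"

```text
time: 13.95
position: [486.1, -187.6, 279.0]
tool_rot: [-0.001, 0.703, 0.711, -0.001]
force: [0.4, 0.0, -0.6]
opening: 13.5
grip_force: 45.0
```

move_arm:
  series: "0 0 1 0 1;0 0 3 0 1;0 0 3 0 1;0 0 3 0 1;0 0 2 0 1;0 0 1 0 1;0 0 0 0 1;0 0 0 0 1"

```text
time: 14.75
position: [488.3, -182.3, 150.5]
tool_rot: [0.0, 0.701, 0.713, 0.0]
force: [0.8, -0.4, -0.8]
opening: 13.5
grip_force: 45.0
```

```bash
python3 -c "from h import *; f=chk()"
```

```text
[ 488.3 -182.3  150.5]
end row 65 width 35.666666666666664 depth 112.41869158878504 [np.int64(37), np.int64(33), np.int64(27), np.int64(27)]
rib end in tool [ 90.6   0.  -12.9] tilt deg 13.9
```

move_arm:
  series: "0 0 2 0 1;0 0 2 0 1;0 0 2 0 1;0 0 1 0 1;0 0 0.5 0 1;0 0 0.5 0 1;0 0 0.5 0 1;0 0 0.5 0 1;0 0 0.5 0 1;0 0 0.5 0 1;0 0 0 0 1"
  grip_force: 4

```text
time: 15.9
position: [487.4, -183.0, 49.4]
tool_rot: [-0.0, 0.701, 0.713, -0.0]
force: [0.2, 0.3, -0.5]
opening: 13.7
grip_force: 4.0
```

```bash
python3 -c "from h import *; f=chk()"
```

```text
[ 487.4 -183.    49.4]
end row 58 width 5.888888888888889 depth 680.8754716981131 [np.int64(27), np.int64(26), np.int64(24), np.int64(27)]
rib end in tool [ 2.023e+02 -4.000e-01  6.079e+02] tilt deg -71.3
```

move_arm:
  series: "0 0 0.3 0 1;0 0 0.3 0 1;0 0 0.3 0 1;0 0 0 0 1"

```text
time: 16.35
position: [487.7, -183.0, 40.7]
tool_rot: [-0.0, 0.701, 0.713, 0.0]
force: [0.2, -0.6, -1.9]
opening: 13.7
grip_force: 4.0
```

```bash
python3 - <<'E'
from h import *
f=chk(); g=grab_frame("side")
b=cv2.resize(g["color"][90:240,270:450],None,fx=2,fy=2)
c=np.zeros((560,512,3),np.uint8); c[:256]=cv2.resize(f["color"][:320],(512,256)); c[258:558,:360]=b; cv2.imwrite("pics/c10.png",c)
E
```

```text
[ 487.7 -183.    40.7]
end row 60 width 4.666666666666667 depth 859.1999999999998 [np.int64(26), np.int64(25), np.int64(24), np.int64(27)]
rib end in tool [ 2.307e+02 -6.000e-01  8.008e+02] tilt deg -73.7
```

View pics/c10.png

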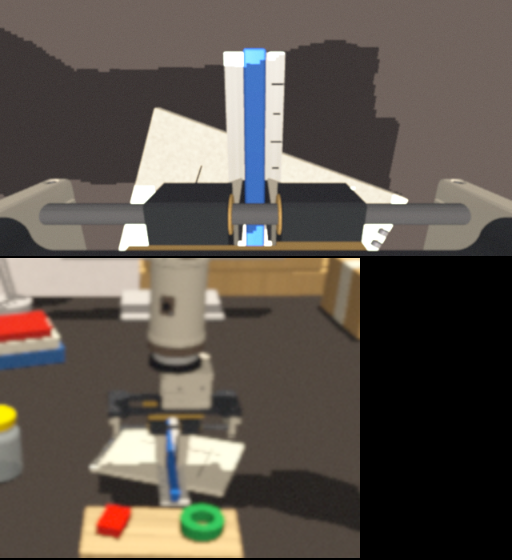

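The wrist crop shows the ruler lying almost flat over the pad, end a at (255,50), and the side crop agrees. I'll release it flat, measure the end, and regrip at the centre.

move_arm:
  series: "0 0 0.1 0 1;0 0 0 0 0.8;0 0 0 0 0.6;0 0 0 0 0.6;0 0 0 0 0.6"

```text
time: 16.95
position: [487.8, -183.0, 40.1]
tool_rot: [0.0, 0.701, 0.713, 0.0]
force: [-0.1, 0.8, -0.2]
opening: 35.2
grip_force: 0.0
```

```bash
python3 - <<'E'
from h import *
f=wrist(); print(np.round(f["T"][:3,3],1), status.read_state()["opening"])
for c in blobs(f,(95,80,40),(125,255,255),(270,0,370,256)):
    p=ray(f,c[:,0],30); r=rect(f,c,30); print(cv2.boundingRect(c),np.round(p[:,1].max(),1),np.round(r[0],1),np.round(r[1],1),round(yaw(r),1))
E
```

```text
[ 487.8 -183.    40.1] 36.29613712727295
(303, 59, 30, 196) -86.2 [ 487.1 -136.1] [13.5 99.7] -88.6
```

move_arm:
  series: "-2.1 0 0 0 0.6;-2.2 0.05 0 0 0.6;0 0 0.2 0 0.6;0 0 0 0 0.8;0 0 0 0 1;0 0 0 0 1;0 0 0 0 1;0 0 0 0 1;0 0 0 0 1"
  grip_force: 50

```text
time: 17.9
position: [489.1, -225.4, 38.1]
tool_rot: [-0.0, 0.701, 0.713, 0.0]
force: [0.8, 0.3, 0.3]
opening: 13.6
grip_force: 50.0
```

move_arm:
  series: "0 0 -0.5 0 1;0 0 -1 0 1;0 0 -2 0 1;0 0 -2 0 1;0 0 -2 0 1;0 0 -2 0 1;0 0 -2 0 1;0 0 -2 0 1;0 0 -1 0 1;0 0 0 0 1;0 0 0 0 1;0 0 0 0 1"

```text
time: 19.1
position: [488.2, -225.8, 182.0]
tool_rot: [-0.001, 0.701, 0.713, -0.0]
force: [1.4, 0.0, -1.2]
opening: 13.5
grip_force: 50.0
```

```bash
python3 - <<'E'
from h import *
f=wrist(); p0=f["T"][:3,3]; print(np.round(p0,1), {k:np.round(status.read_state()[k],3) for k in("opening","grip_force","joint_vel","force")})
for c in blobs(f,(95,80,40),(125,255,255),(270,0,370,256)):
    p=ray(f,c[:,0],p0[2]-8); r=rect(f,c,p0[2]-8); print(cv2.boundingRect(c),np.round(p[:,1].max(),1),np.round(r[0],1),np.round(r[1],1),round(yaw(r),1))
m=cv2.inRange(cv2.cvtColor(f["color"],cv2.COLOR_BGR2HSV),(95,80,40),(125,255,255)); print([(k,(m[k,270:370]>0).sum()) for k in range(0,250,15)])
# side view: triangulate rib ends with top view
for n in("top","side"):
    g=grab_frame(n)
    for c in blobs(g,(95,80,40),(125,255,255),(300,150,480,280) if n=="top" else (300,100,420,215),20)[:3]:
        q=rect(g,c,p0[2]-8); P=ray(g,c[:,0],p0[2]-8); print(n,cv2.boundingRect(c),np.round(q[0]),np.round(q[1]),np.round([P[:,1].min(),P[:,1].max()]))
E
```

```text
[ 488.2 -225.8  182. ] {'opening': np.float64(13.405), 'grip_force': np.float64(49.999), 'joint_vel': array([-0.001,  0.004, -0.002, -0.003, -0.002,  0.001, -0.   ]), 'force': array([ 0.632,  0.795, -2.06 ])}
(304, 0, 30, 255) -105.7 [ 487.8 -166.7] [ 14.6 121.9] -89.5
[(0, np.int64(30)), (15, np.int64(30)), (30, np.int64(29)), (45, np.int64(28)), (60, np.int64(28)), (75, np.int64(27)), (90, np.int64(27)), (105, np.int64(27)), (120, np.int64(27)), (135, np.int64(27)), (150, np.int64(25)), (165, np.int64(25)), (180, np.int64(25)), (195, np.int64(25)), (210, np.int64(25)), (225, np.int64(25)), (240, np.int64(27))]
top (346, 220, 48, 6) [ 485. -146.] [ 11. 121.] [-206.  -85.]
side (353, 124, 9, 42) [ 487. -209.] [ 15. 293.] [-355.  -62.]
```

```bash
python3 -c "
from bench import job; print(job.hand_in())"
```

```text
the job is handed in; nothing more can be done
None
```

The job is handed in (its verdict was not shown): the straightedge came out diagonally and is held level to within an estimated 2–3°, rib up, about 15 cm above the pad and about 5 mm off its middle. It was set down on the pad once to level and regrip it, and everything else looked in place when last viewed.

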